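# Lock the slide cassette and lift it out of its dock

## Robot

A 6-joint arm with a two-finger parallel gripper is mounted at the origin on a cart in front of the work surface, level with it; the furniture and walls round the work are solid. World frame = base frame: x ahead of the robot, y to its left, z up, the work surface at z = 0. Lengths are in m, angles in degrees, forces in N, time in s.
With the tool pointing down it reaches from about 0.4 to 0.825 m from the base axis. Payload 7 kg.
Tool frame: the origin (TCP) lies on the front face of the gripper's body, between the roots of the fingers; the fingertips stand 66 mm ahead of it and the grasp point (between the pads) lies 47 mm ahead of it (nose_length is the distance from the TCP to the fingertips, in m); y points along the fingers, z is the direction in which the jaws open and shut, and the axes are right-handed (so a half turn about y gives the same grasp; the last joint's range is limited). The gripper opens to 88 mm and grips with 3 to 60 N. Pads are 19 mm wide; open, the fingers measure 130 mm over their backs; the gripper's body (78 mm by 193 mm) begins 47 mm behind the grasp point.
Start: joints at [81.538, 20.546, 0.682, 0, -70.136, -16.507], TCP at [0.285, 0.612, 0.292] pointing down, gripper open.
Joint ranges: [-176.03, 176.03], [-82.01, 121.73], [-58.28, 71.71], [-173.87, 95.51], [-174.79, -0.11], [-173.66, 173.66]. Speed limits (degrees/s): [136.94, 136.94, 172.46, 180, 180, 180].

## Interface

Orientations are given as [roll, pitch, yaw] about the fixed x, y, z axes, in that order (R = Rz(yaw) Ry(pitch) Rx(roll)).
In Python, from plant import get_state, capture, close_job, nose_length gives the robot as it stands.
- The arm moves only by the tool apply_moves, never from a script. Its argument "rows" is a list of rows, each a list of 2 entries, a list of its own where there are three numbers: the shift along the tool's x, y, z in m, then the turn about the tool's y in degrees. In form: [[[tx, ty, tz], yaw], ...]. A call has 1 to 20 rows; each row is the pose to reach, as a shift and turn from the pose commanded when the call began, along the tool's axes at that moment; what a row does not reach only later rows make up. A row lasts 1/8 s, in which the tool goes at most 62.5 mm and 10.7 degrees, less where a joint would pass 70% of its speed; a pose out of reach is approached as far as the arm can. A call with a gripper value outside its range is refused whole. "gripper" is the opening, from 0 (shut) to 1 (fully open), set as the call begins (left out, the last holds). The fingers move at their own pace and stop on an object; "grip_force" is the grip in N (left out, the last holds). Time passes only in rows, so rows that repeat a pose let the fingers close. It gives the time, the measured TCP pose, the force and the opening at its end, in the units of the state.
- get_state(): the state, without advancing time (a new reading comes with each control period).
- capture(name): name is "side" or "top"; returns a dict with "pixels" (480x640x3 uint8, blue, green, red), "z_map" (480x640 float32, m along the optical axis (not along the pixel's ray), 0 where there is no reading), "intrinsics" (3x3 intrinsics, pixels), "D" ([k1, k2, p1, p2, k3] as OpenCV has them; the pictures are not rectified), "rvec" (rotation vector, rad) and "tvec" (3), from world to camera coordinates, as OpenCV has them. Camera axes: x right, y down, z forward; pixel columns grow to the right and rows downward; lengths in m; the calibration is good to about 2 mm. A picture is of the moment at which its call begins.
- close_job(): hands the job in, once; it reports no verdict.
The state is a dict: "time_s": time; "joints": joint angles; "qd": joint speeds; "joint_torque": joint torques, N m; "tcp_pos": TCP position; "eef_rot": TCP orientation; "contact_force": force on the tool from outside, world axes, zero at the start; "moment": the same for the moment, N m; "gripper_width": finger opening in m.
Only numpy, scipy, OpenCV 4.12 (cv2) and the standard library are available. Lean on these libraries where they do the work, as an engineer would, in place of code of your own. Each camera call takes 0.05 s, during which the arm holds its last target.

## Task

Lock the slides in for carrying: take the steel keeper rod from its rest, lay it along the top of the slide cassette, push it down past the sprung jaws until it is fully home in both fork clips, and let go of it, with the cassette still in its dock. Then pinch the cassette's two opposed side catches together and lift the cassette straight out, level, with the rod still clipped in. Finish while holding it still by the pinched catches, a good ten centimetres above where it stood; do not put it down or let go, and leave the other things on the bench where they are.

Things in the scene. Friction and masses are not known exactly. Their poses are not given: they have to be found in the camera images.
- cassette: white plastic slide cassette, 100 mm long (x), 40 mm wide (y; 54 mm over the free catches), 92 mm tall, 0.25 kg, loose, held in the dock by its catches. Origin: centre of its underside; z up. Two slide packs, 69 mm high, 26 mm wide, 19 to 32 mm from the middle along x, leave a 38 mm gap at the middle for fingers round the rod; spring housing in the gap 56 mm high, catch pads beside it 58 mm
- fork_front (a point): middle of the floor of the fork clip at the cassette's -x end (x = -38 mm, 71 mm up), on which the rod rests; clip 8 mm thick along x. A fixed tine (inner face at y = -6 mm) faces a sprung hinged jaw on the +y side; they flare to a mouth 15 mm wide, 92 mm up. The jaw's nose, 83 mm up, narrows the way to 7 mm. Pressing the rod past both jaws takes about 8 to 12 N straight down in all
- fork_back (a point): the same for the alike clip at the +x end (x = +38 mm). The rod goes about 14 mm from first touch of the jaws to home
- rod_seat (a point): point on the cassette where the middle of the rod's axis lies when it is home: 76 mm above the cassette's underside, centred; axes as the cassette's
- catch_left_pad (a point): centre of the ribbed outer face of the catch on the cassette's +y side, moving with it; face 26 mm long (x) by 22 mm high (36 to 58 mm above the cassette's underside), normal to y; 54 mm from the other face when free and 40 mm when both are fully pinched
- catch_right_pad (a point): the same on the -y side
- catch_left (a joint): how far the +y catch is pressed in (m): 0 free, 0.007 fully in; sprung out with 2.4 N free and 5.2 N fully in. A tooth at its foot hooks 4 mm under the dock's keeper, so both catches must be in by more than 4.5 mm before the cassette will lift, and stay in while it is held
- catch_right (a joint): the same for the -y catch
- jaw_front (a joint): opening (rad) of the sprung jaw at the cassette's -x end: 0 closed; about 0.1 as the rod passes; springs back to 0 over the rod when it is home
- jaw_back (a joint): the same at the +x end
- dock: fixed metal dock plate 130 (x) by 100 (y) by 12 mm, x and y as the cassette's; origin: centre of its underside, on the bench. The cassette's underside stands on the plate, 12 mm up, between end stops and corner guides 26 mm high with 1.5 mm of play; a dark keeper, its top 28 mm above the bench, is 24 to 36 mm out on each side under the catch
- keeper_rod: round steel keeper rod, 10 mm thick, 110 mm long along its x, 50 g, with a 14 mm collar 47 to 53 mm from the middle at each end. Origin: its middle, on the axis. It lies loose in the rest, axis 40 mm above the bench. It may be held about its middle; either end may go either way
- rest: fixed grey rest, 120 (x) by 46 (y) mm, with two V supports 38 mm either side of its middle, their tops 43 mm high, floor between them 8 mm high; the rod lies along its x. Origin: centre of its underside
- petri_dish: covered glass dish, 64 mm across, 17 mm high, a bystander; origin at the centre of its underside
- stain_bottle: reagent bottle, 47 mm across, 92 mm high, a bystander; origin at the centre of its underside
- wax_cassette: small tissue cassette with a wax block, 28 by 40 by 13 mm, a bystander; origin at the centre of its underside
Things that resemble listed ones, but are neither listed nor needed, are in the scene too. There is more than one size of the cassette; the one meant has the size given above.

How it is judged:
By the outcome, as a careful person would: the job done as asked, in the order asked, and still so for the second after the job is handed in, while the arm keeps its last pose, push and grip.
It also fails if it takes over 58 s, if anything falls off the work surface, if the arm or the gripper's body presses on something with over 40 N, if the wrist force passes 120 N, or if a joint passes its speed limit or range.

## Working session

There is one attempt and no reset: what is moved stays moved. The work goes in short steps, Python scripts to look and compute and a tool call to move; the robot and the scene stay as the last step left them, time stands still between calls to the robot, and variables do not carry over. Pictures are saved under pics/ and viewed, and the job is handed in when it is done.

Besides the shell and the picture viewer there is one more tool, called after "Emit:" as name([rows], argument=value, ...), one row to a line, values as JSON. apply_moves: Moves the arm, as the interface text tells. Its arguments: {"type":"object","properties":{"rows":{"type":"array"},"gripper":{"type":"number"},"grip_force":{"type":"number"}},"required":["rows"]}

```bash
ls; mkdir -p pics; python3 - <<'E'
from plant import *
import cv2,numpy as np
s=get_state(); print(s)
for n in ("side","top"):
    c=capture(n); cv2.imwrite(f"pics/{n}0.png",c["pixels"]); np.savez(f"{n}0.npz",**c)
    print(n,c["intrinsics"],c["D"],c["rvec"],c["tvec"])
print(nose_length)
E
```

```text
pics
{'time_s': 0.0, 'joints': array([ 8.15389857e+01,  2.05897016e+01,  6.31594360e-01, -2.10792570e-02,
       -7.01354530e+01, -1.65065295e+01]), 'qd': array([ 1.06618370e-01, -6.67773626e-02,  5.43260759e-02,  1.37326135e-01,
        1.13475702e-04, -9.89192894e-02]), 'joint_torque': array([-3.92526545e-04, -5.82717705e+01,  2.93058264e+01,  6.99741304e+00,
        6.99909084e-03, -1.47222440e-04]), 'tcp_pos': array([0.28477187, 0.61154537, 0.29122259]), 'eef_rot': array([-8.99046650e+01,  7.58637531e-03,  1.55025284e+02]), 'contact_force': array([ 0.82727715, -0.28433967,  0.505832  ]), 'moment': array([-0.01101377,  0.01017838, -0.00100618]), 'gripper_width': 0.0878033356364267}
side [[458.48637611   0.         302.84272717]
 [  0.         458.48637611 236.94083241]
 [  0.           0.           1.        ]] [-0.03743187  0.          0.          0.          0.        ] [ 0.30062081  2.97588181 -0.78062747] [ 0.56440861 -0.00959032  0.93317622]
top [[624.362708     0.         317.64769348]
 [  0.         624.362708   243.74689117]
 [  0.           0.           1.        ]] [-0.01153065  0.          0.          0.          0.        ] [ 2.1875267  -2.18283105  0.08078525] [-0.04582613  0.56549579  1.23745708]
0.0656
```

View pics/side0.png

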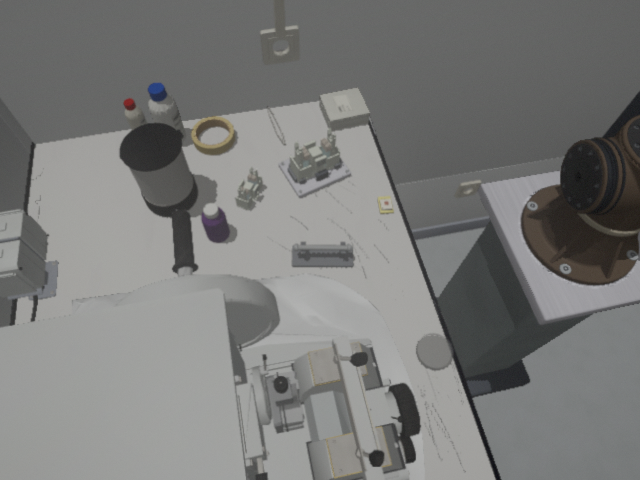

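View pics/top0.png

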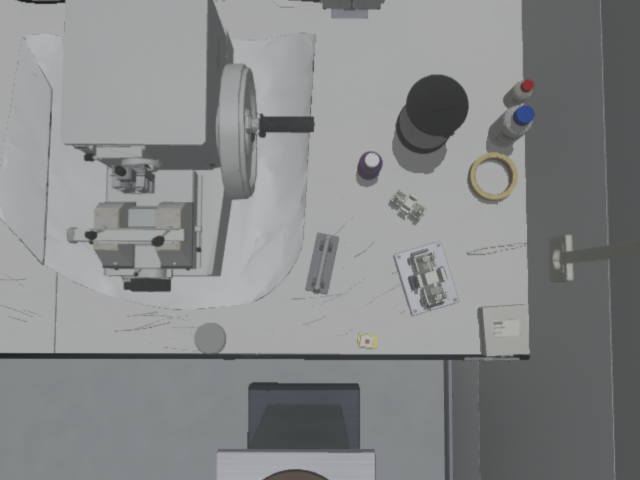

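```bash
cat > h.py <<'E'
import cv2,numpy as np
from plant import *
def load(f):
    d=dict(np.load(f)); return d
def proj(c,P):
    return cv2.projectPoints(np.array(P,float).reshape(-1,3),c["rvec"],c["tvec"],c["intrinsics"],c["D"])[0].reshape(-1,2)
def ray(c,uv):
    R=cv2.Rodrigues(c["rvec"])[0]; n=cv2.undistortPoints(np.array(uv,float).reshape(-1,1,2),c["intrinsics"],c["D"]).reshape(-1,2)
    d=np.c_[n,np.ones(len(n))]@R; o=-R.T@np.array(c["tvec"]).ravel()
    return o,d
def plane(c,uv,z):
    o,d=ray(c,uv); return o+d*((z-o[2])/d[:,2])[:,None]
def cloud(c):
    z=c["z_map"]; v,u=np.mgrid[:480,:640]; uv=np.c_[u.ravel(),v.ravel()].astype(float)
    o,d=ray(c,uv); P=o+d*z.ravel()[:,None]; P[z.ravel()==0]=np.nan
    return P.reshape(480,640,3)
E
python3 - <<'E'
from h import *
for n in ("side","top"):
    c=load(n+"0.npz"); print(n,ray(c,[[320,240]])[0],proj(c,[[0,0,0],[.285,.612,.29],[.5,0,0],[.5,.3,0],[.5,-.3,0]]))
def crop(n,x0,x1,y0,y1,s):
    c=load(n+"0.npz"); cv2.imwrite(f"pics/{n}0c.png",cv2.resize(c["pixels"][y0:y1,x0:x1],None,fx=s,fy=s,interpolation=cv2.INTER_CUBIC))
crop("top",295,485,130,330,3.0-0.05)
crop("side",220,410,80,280,3-.05)
c=load("top0.npz");P=cloud(c)
for uv in [(428,278),(324,265),(408,206),(371,160),(210,338),(368,341)]: print(uv,P[uv[1],uv[0]].round(4))
E
```

```text
side [0.64573809 0.34426406 0.80868504] [[576.34865293 232.2934724 ]
 [771.94522084 720.92887493]
 [341.44058728 277.15493936]
 [385.39550222 441.84164283]
 [309.31685441 157.48495174]]
top [ 0.47450138 -0.04290563  1.27522276] [[ 294.58202447  528.37793753]
 [-103.37373476  409.71036059]
 [ 295.69751883  276.49607228]
 [ 148.72805069  276.15625564]
 [ 442.65734642  276.79389843]]
(428, 278) [ 0.4963 -0.2587  0.0634]
(324, 265) [ 0.5231 -0.0576  0.0114]
(408, 206) [ 0.6403 -0.2248  0.038 ]
(371, 160) [ 0.7217 -0.1465  0.0925]
(210, 338) [0.3762 0.1706 0.0145]
(368, 341) [ 0.3712 -0.1456  0.0179]
```

```bash
sleep 0
```

```text
(no output)
```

View pics/top0c.png

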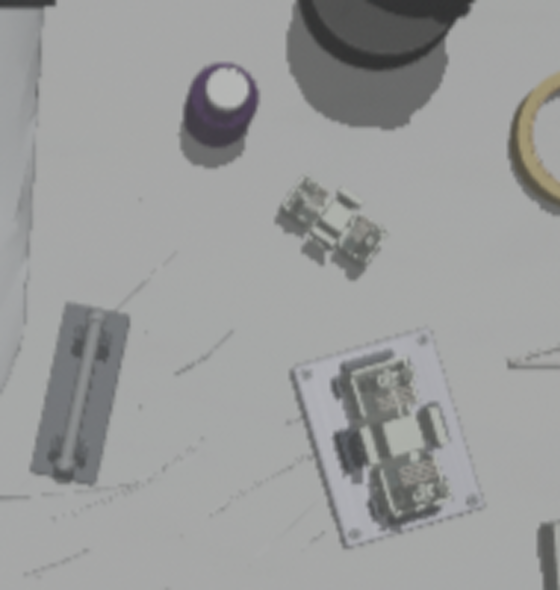

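View pics/side0c.png

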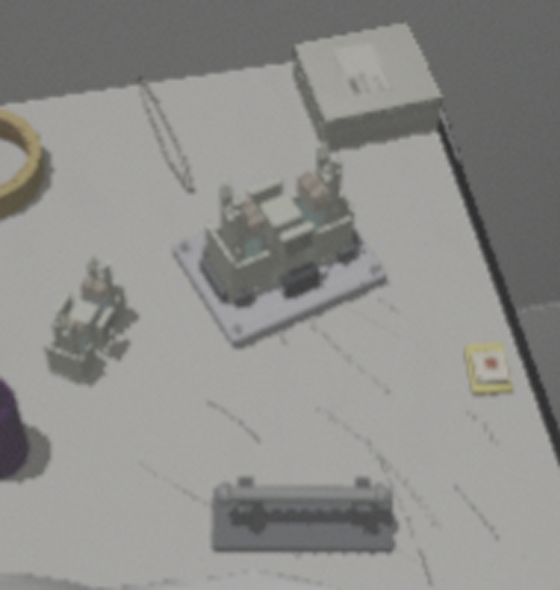

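```bash
cat > meas.py <<'E'
from h import *
for n in ("top","side"):
    c=load(n+"0.npz"); P=cloud(c); im=c["pixels"].astype(int)
    X,Y,Z=P[...,0],P[...,1],P[...,2]
    near=(np.hypot(X-.495,Y+.255)<.1)
    # dock plate top
    m=near&(abs(Z-.012)<.006)&(im[...,0]-im[...,1]>8)&(im[...,0]>110)
    print(n,"plate px",m.sum())
    uv=np.argwhere(m)[:,::-1].astype(float)
    W=plane(c,uv,.012)[:,:2]
    r=cv2.minAreaRect(W.astype(np.float32)*1000); print(" plate",r, "Zmed",np.median(Z[m]))
    for zc,lab in ((.068,"housing"),(.081,"packs"),(.104,"forks")):
        mm=near&(abs(Z-zc)<.004); p=P[mm]
        print(lab,mm.sum(),p.mean(0).round(4) if mm.sum() else None)
    cv2.imwrite(f"pics/{n}_mask.png",m.astype(np.uint8)*255)
    mr=(np.hypot(X-.524,Y+.057)<.09)
    m=mr&(abs(Z-.008)<.006)&(im.sum(-1)<360)&(im.sum(-1)>200)
    for lo,hi in ((.005,.02),(.02,.03),(.03,.038),(.038,.05)):
        mm=mr&(Z>lo)&(Z<hi); p=P[mm]; print("rest",lo,mm.sum(),p.mean(0).round(4) if mm.sum() else None)
    mm=mr&(Z>.03)&(Z<.055); p=P[mm]
    r=cv2.minAreaRect(p[:,:2].astype(np.float32)*1000); print(" rod",r)
    l=cv2.fitLine(p[:,:2].astype(np.float32)*1000,cv2.DIST_L2,0,.01,.01).ravel(); print(l,np.degrees(np.arctan2(l[1],l[0])))
E
python3 meas.py
```

```text
top plate px 0Traceback (most recent call last):
  File "meas.py", line 10, in <module>
    W=plane(c,uv,.012)[:,:2]
      ~~~~~^^^^^^^^^^^
  File "h.py", line 12, in plane
    o,d=ray(c,uv); return o+d*((z-o[2])/d[:,2])[:,None]
        ~~~^^^^^^
  File "h.py", line 8, in ray
    R=cv2.Rodrigues(c["rvec"])[0]; n=cv2.undistortPoints(np.array(uv,float).reshape(-1,1,2),c["intrinsics"],c["D"]).reshape(-1,2)
                                     ~~~~~~~~~~~~~~~~~~~^^^^^^^^^^^^^^^^^^^^^^^^^^^^^^^^^^^^^^^^^^^^^^^^^^^^^^^^^^^
cv2.error: OpenCV(4.12.0) /io/opencv/modules/calib3d/src/undistort.dispatch.cpp:347: error: (-215:Assertion failed) CV_IS_MAT(_src) && CV_IS_MAT(_dst) && (_src->rows == 1 || _src->cols == 1) && (_dst->rows == 1 || _dst->cols == 1) && _src->cols + _src->rows - 1 == _dst->rows + _dst->cols - 1 && (CV_MAT_TYPE(_src->type) == CV_32FC2 || CV_MAT_TYPE(_src->type) == CV_64FC2) && (CV_MAT_TYPE(_dst->type) == CV_32FC2 || CV_MAT_TYPE(_dst->type) == CV_64FC2) in function 'cvUndistortPointsInternal'
```

```bash
python3 - <<'E'
from h import *
c=load("top0.npz");P=cloud(c);im=c["pixels"]
for uv in [(402,262),(450,300),(440,255),(410,290),(390,285),(460,280),(324,262),(312,270),(428,278)]: print(uv,im[uv[1],uv[0]],P[uv[1],uv[0]].round(4))
c=load("side0.npz");P=cloud(c);im=c["pixels"]
for uv in [(285,165),(300,188),(335,180),(322,262),(310,160),(400,260)]: print(uv,im[uv[1],uv[0]],P[uv[1],uv[0]].round(4))
E
```

```text
(402, 262) [182 177 176] [ 0.5295 -0.2153  0.0136]
(450, 300) [174 169 168] [ 0.453  -0.3116  0.0132]
(440, 255) [177 171 171] [ 0.5441 -0.2934  0.0085]
(410, 290) [177 172 172] [ 0.473  -0.2315  0.0107]
(390, 285) [167 168 166] [ 0.4831 -0.1924 -0.001 ]
(460, 280) [167 167 166] [ 0.4935 -0.3348  0.0024]
(324, 262) [120 120 117] [ 0.5278 -0.0572  0.0452]
(312, 270) [121 118 116] [ 0.5132 -0.0333  0.0051]
(428, 278) [170 177 173] [ 0.4963 -0.2587  0.0634]
(285, 165) [159 155 156] [ 0.5584 -0.2828  0.0092]
(300, 188) [163 160 161] [ 0.539  -0.2117  0.0147]
(335, 180) [116 114 114] [ 0.4602 -0.2214  0.0089]
(322, 262) [111 109 107] [ 0.5309 -0.0352  0.0087]
(310, 160) [101 105 105] [ 0.5089 -0.2536  0.0496]
(400, 260) [161 163 163] [ 0.3783 -0.0122  0.0012]
```

```bash
sed -i 's/(im\[...,0\]-im\[...,1\]>8)&(im\[...,0\]>110)/(cv2.blur(c["pixels"],(3,3)).astype(int)@[1,-1,0]>=2)\&(im[...,0]>130)/; s/<.006)&(cv2/<.009)\&(cv2/' meas.py; python3 meas.py
```

```text
top plate px 1449
 plate ((498.3421325683594, -264.3431091308594), (129.7676544189453, 99.321533203125), 16.64093017578125) Zmed 0.012178384496419836
housing 268 [ 0.4977 -0.2639  0.0684]
packs 90 [ 0.4979 -0.2647  0.0811]
forks 48 [ 0.4908 -0.2662  0.1034]
rest 0.005 1498 [ 0.5325 -0.0301  0.0107]
rest 0.02 154 [ 0.5672 -0.0058  0.0224]
rest 0.03 14 [ 0.5272 -0.0519  0.0359]
rest 0.038 350 [ 0.5282 -0.0531  0.0435]
 rod ((528.6604614257812, -53.208518981933594), (24.50959587097168, 108.9117431640625), 78.21783447265625)
[ 9.7909486e-01 -2.0340426e-01  5.2822516e+02 -5.3097721e+01] -11.736102
side plate px 616
 plate ((498.67059326171875, -259.19189453125), (128.01023864746094, 95.86077117919922), 16.556705474853516) Zmed 0.01186053931988168
housing 273 [ 0.4986 -0.2583  0.0678]
packs 135 [ 0.494  -0.2606  0.0802]
forks 36 [ 0.4989 -0.2633  0.1022]
rest 0.005 1538 [ 0.5351 -0.0206  0.0113]
rest 0.02 202 [ 0.5652 -0.0099  0.0222]
rest 0.03 10 [ 0.5398 -0.0528  0.0375]
rest 0.038 376 [ 0.5306 -0.0503  0.0434]
 rod ((528.410888671875, -51.597137451171875), (24.571443557739258, 110.09593200683594), 77.83513641357422)
[ 9.7633564e-01 -2.1626088e-01  5.3088751e+02 -5.0408123e+01] -12.48951
```

```bash
python3 - <<'E'
from h import *
th=np.radians(16.6); R=np.array([[np.cos(th),np.sin(th)],[-np.sin(th),np.cos(th)]])
for n in ("top","side"):
    c=load(n+"0.npz"); P=cloud(c)
    # render local-height ortho: list pts
    L=(P[...,:2]-[.498,-.2635])@R.T; Z=P[...,2]
    for lo,hi in ((.0915,.112),(.078,.086),(.065,.074)):
        m=(abs(L[...,0])<.06)&(abs(L[...,1])<.045)&(Z>lo)&(Z<hi)
        for s in (-1,1):
            p=L[m&(np.sign(L[...,0])==s)]*1000
            if len(p): print(n,lo,s,len(p),"x",np.percentile(p[:,0],[3,50,97]).round(1),"y",np.percentile(p[:,1],[3,50,97]).round(1))
    # height map text over y along fork x
    for s in (-1,1):
        print(n,"fork",s)
        m=(abs(L[...,0]-s*.038)<.005)&(abs(L[...,1])<.03)&(Z>.03)
        p=L[m];z=Z[m]
        b=np.round(p[:,1]*1000/2).astype(int)
        print([(int(k*2),round(float(np.median(z[b==k])*1000)),int((b==k).sum())) for k in np.unique(b)])
    print("mid")
    m=(abs(L[...,0])<.012)&(abs(L[...,1])<.05)&(Z>.0)
    p=L[m];z=Z[m]; b=np.round(p[:,1]*1000/2).astype(int)
    print([(int(k*2),round(float(np.median(z[b==k])*1000)),int((b==k).sum())) for k in np.unique(b)])
def crop(n,x0,x1,y0,y1,s):
    c=load(n+"0.npz"); cv2.imwrite(f"pics/{n}0d.png",cv2.resize(c["pixels"][y0:y1,x0:x1],None,fx=s,fy=s,interpolation=cv2.INTER_CUBIC))
crop("top",390,465,238,318,7.4); crop("side",275,355,125,200,7.4)
E
```

```text
top 0.0915 -1 51 x [-42.8 -37.8 -32.7] y [-12.2   3.1  10.2]
top 0.0915 1 50 x [33.  38.  43.1] y [-12.5   2.5   9.7]
top 0.078 -1 44 x [-41.1 -27.2 -20. ] y [-12.   -2.7  11.3]
top 0.078 1 45 x [20.3 27.2 40.7] y [-12.8  -4.2  10.8]
top 0.065 -1 143 x [-32.4  -6.8  -0.5] y [-26.7   0.1  26. ]
top 0.065 1 133 x [ 0.4  6.8 39.5] y [-26.5   0.5  25.2]
top fork -1
[(-22, 50, 1), (-20, 51, 1), (-18, 47, 4), (-16, 44, 1), (-14, 99, 1), (-12, 105, 4), (-10, 105, 6), (-8, 95, 13), (-6, 82, 11), (-4, 85, 2), (-2, 85, 3), (0, 59, 3), (2, 99, 5), (4, 101, 7), (6, 102, 8), (8, 97, 10), (10, 74, 22), (12, 54, 6), (16, 53, 1), (18, 52, 8), (20, 45, 8), (22, 30, 1)]
top fork 1
[(-20, 50, 2), (-18, 44, 1), (-14, 104, 1), (-12, 104, 4), (-10, 100, 7), (-8, 97, 7), (-6, 84, 9), (-4, 81, 2), (-2, 85, 2), (0, 96, 3), (2, 99, 2), (4, 103, 5), (6, 99, 9), (8, 97, 6), (10, 77, 21), (12, 44, 11), (16, 50, 3), (18, 45, 10), (20, 47, 4), (22, 31, 1)]
mid
[(-50, 12, 5), (-48, 12, 12), (-46, 13, 9), (-44, 13, 12), (-42, 13, 14), (-40, 13, 1), (-38, 29, 1), (-36, 31, 6), (-28, 70, 5), (-26, 69, 17), (-24, 71, 1
[... 1074 characters left out ...]
-10, 89, 6), (-8, 102, 9), (-6, 94, 14), (-4, 90, 19), (-2, 66, 2), (0, 66, 5), (2, 71, 4), (4, 73, 9), (6, 83, 5), (8, 94, 15), (10, 98, 9), (12, 79, 39), (14, 65, 27), (18, 52, 3), (20, 41, 21), (22, 45, 8)]
mid
[(-24, 69, 4), (-22, 70, 11), (-20, 68, 18), (-18, 62, 29), (-16, 63, 6), (-10, 66, 3), (-8, 68, 8), (-6, 66, 5), (-4, 68, 8), (-2, 67, 11), (0, 67, 7), (2, 68, 7), (4, 67, 9), (6, 68, 12), (8, 66, 7), (10, 67, 12), (12, 53, 26), (14, 60, 37), (16, 62, 5), (18, 16, 1), (20, 29, 3), (22, 33, 11), (24, 35, 25), (26, 41, 25), (28, 56, 42), (30, 60, 37), (32, 31, 7), (34, 31, 8), (36, 23, 40), (38, 21, 26), (40, 12, 8), (42, 12, 9), (44, 12, 10), (46, 10, 7), (48, 11, 13), (50, 8, 11)]
```

View pics/top0d.png

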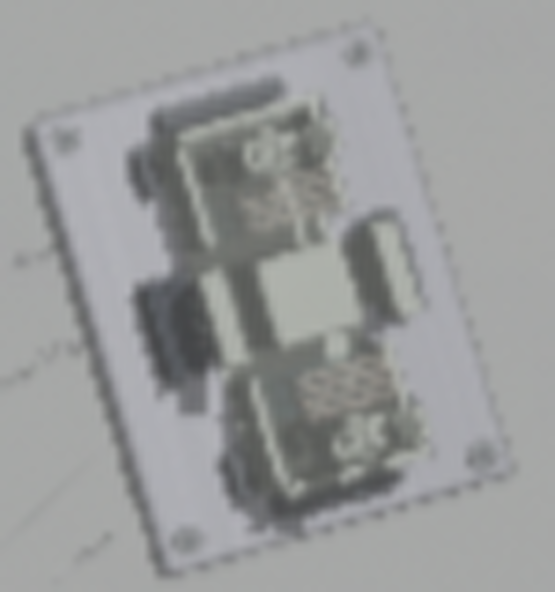

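View pics/side0d.png

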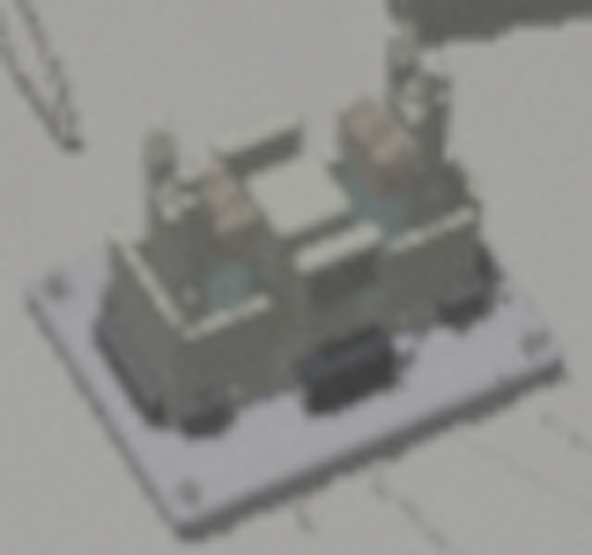

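```bash
python3 - <<'E'
from h import *
g={}
Q=np.concatenate([cloud(load(n+"0.npz")).reshape(-1,3) for n in("top","side")]); Q=Q[~np.isnan(Q).any(1)]
i=np.floor(Q[:,0]/.05).astype(int); j=np.floor(Q[:,1]/.05).astype(int)
print("      y:",*[f"{jj*5:4d}" for jj in range(16,-11,-1)])
for ii in range(20,3,-1):
    r=[]
    for jj in range(16,-11,-1):
        m=(i==ii)&(j==jj); r.append(f"{int(np.percentile(Q[m,2],99)*1000):4d}" if m.sum()>3 else "   .")
    print("x",ii*5,*r)
E
```

```text
y:   80   75   70   65   60   55   50   45   40   35   30   25   20   15   10    5    0   -5  -10  -15  -20  -25  -30  -35  -40  -45  -50
x 100    .    .    .    .    4    7   13    6    .    .    .    .    .    4    5    5   15  151  159  159  157    5    5    4    4    5  330
x 95    .    .    .    .    5   25   20   12    .    .    .    .    .    .  259   11   20   42    5    5    5    4    5    5    5    5  331
x 90    .    .    .    .    4   25   27   12    .    .  344  343  343  343  343   10   22   46    4    4    4    5    4    4    5    5  354
x 85    .    .    .    .    5   25   32   31    .    .  344  343  343  343  343  240   24   44    5    5    4  166  168  158    5  107  446
x 80    .    .    .    .    4   24   30   32    .    .  343  343  343  343  343  280   25   46    5    5    5  175  178  168  111  153  450
x 75    .    .    .    .   16   22   29   10    9    .  343  343  343  343  343  291  267  267    5    5    5  172  174  166  113  152  447
x 70    .    .    .    .   19   21   28   10    9  107  343  343  343  343  342  290  269  269    4   94   95    5    5  
[... 718 characters left out ...]

x 40    .    .    .    .    2    6    5    5    5    5   14   14   16   18   10    6    5    4    5    5    5   16   59   13   41   41  424
x 35    .    .    .    .    0    5    5    5    5    4    4    4   18   20   18    5    4    4    5   16   12    5    6    5   40   41  420
x 30    .    .    .    .   -2    3    4    3    3    3    3    3    3   18    4    3    4    4    3    3    4    3    3    3   39   39  417
x 25    .    .    .    .    .    .    .    .    .    .    .    .    .    .    .    .    .    .    .    .    .    .    .    .    .    .  413
x 20 -837 -839 -836 -834 -836 -836 -838 -834 -837 -836 -837 -836 -835 -839 -836 -835 -836 -835 -838 -835 -834 -836 -838 -834 -835 -833  406
```

```bash
cat > plan.py <<'E'
# usage: plan(list of (x,y,z,yaw or None)) -> rows from current measured pose
from h import *
from scipy.spatial.transform import Rotation as Ro
def plan(wps,step=.04,n=True):
    s=get_state(); R=Ro.from_euler('xyz',s["eef_rot"],degrees=True).as_matrix()
    p0=np.array(s["tcp_pos"]); y0=s["eef_rot"][2]; print("pose",p0.round(4),s["eef_rot"].round(2),"t",round(s["time_s"],2),"F",s["contact_force"].round(1),"w",round(s["gripper_width"],4))
    cur=p0; a=0
    for w in wps:
        t=np.array(w[:3]); b=a if w[3] is None else -((w[3]-y0+180)%360-180)
        k=int(max(1,np.ceil(np.linalg.norm(t-cur)/step),np.ceil(abs(b-a)/8)))
        for i in range(1,k+1):
            d=R.T@(cur+(t-cur)*i/k-p0); print(f"[[{d[0]:.4f},{d[1]:.4f},{d[2]:.4f}],{a+(b-a)*i/k:.1f}],",end="")
        print(); cur=t;a=b
E
python3 - <<'E'
from plan import *
plan([(.31,.56,.365,None),(.40,.27,.365,None),(.46,.0,.365,160),(.5287,-.0533,.25,168)],.055)
E
```

```text
pose [0.2848 0.6116 0.2913] [-8.9910e+01  1.0000e-02  1.5502e+02] t 0.1 F [-0.1  0.2  0.4] w 0.0876
[[-0.0223,-0.0368,0.0181],0.0],[[-0.0446,-0.0736,0.0363],0.0],
[[-0.0786,-0.0736,0.0737],0.0],[[-0.1126,-0.0735,0.1112],0.0],[[-0.1466,-0.0734,0.1487],0.0],[[-0.1807,-0.0734,0.1862],0.0],[[-0.2147,-0.0733,0.2237],0.0],[[-0.2487,-0.0733,0.2611],0.0],
[[-0.2767,-0.0732,0.2977],-0.8],[[-0.3048,-0.0731,0.3343],-1.7],[[-0.3329,-0.0731,0.3708],-2.5],[[-0.3609,-0.0730,0.4074],-3.3],[[-0.3890,-0.0730,0.4440],-4.1],[[-0.4171,-0.0729,0.4806],-5.0],
[[-0.4453,-0.0346,0.4869],-7.6],[[-0.4736,0.0038,0.4933],-10.3],[[-0.5018,0.0421,0.4997],-13.0],
```

Emit:
apply_moves([
  [[-0.022,-0.037,0.018],0],
  [[-0.045,-0.074,0.036],0],
  [[-0.079,-0.074,0.074],0],
  [[-0.113,-0.074,0.111],0],
  [[-0.147,-0.074,0.149],0],
  [[-0.181,-0.074,0.186],0],
  [[-0.215,-0.074,0.224],0],
  [[-0.249,-0.074,0.261],0],
  [[-0.277,-0.074,0.298],-1],
  [[-0.305,-0.074,0.334],-2],
  [[-0.333,-0.074,0.371],-3],
  [[-0.361,-0.074,0.407],-4],
  [[-0.389,-0.074,0.444],-5],
  [[-0.417,-0.074,0.48],-6],
  [[-0.445,-0.035,0.487],-8],
  [[-0.474,0.004,0.493],-10.5],
  [[-0.502,0.042,0.5],-13],
  [[-0.502,0.042,0.5],-13],
  [[-0.502,0.042,0.5],-13],
], gripper=1)

```text
time_s: 2.48
tcp_pos: [0.529, -0.0533, 0.2504]
eef_rot: [-90.0, -0.0, 168.0]
contact_force: [0.1, -0.4, 1.0]
gripper_width: 0.0873
```

```bash
python3 - <<'E'
from plan import *
plan([(.5287,-.0533,.25,168),(.5287,-.0533,.097,168)],.04)
for n in ("side","top"):
    c=capture(n); cv2.imwrite(f"pics/{n}1.png",c["pixels"]); np.savez(f"{n}1.npz",**c)
E
```

```text
pose [ 0.529  -0.0533  0.2504] [-8.9980e+01 -1.0000e-02  1.6799e+02] t 2.48 F [ 0.1 -0.4  1. ] w 0.0873
[[0.0003,0.0004,0.0000],-0.0],
[[0.0002,0.0387,-0.0000],-0.0],[[0.0002,0.0769,-0.0000],-0.0],[[0.0002,0.1152,-0.0000],-0.0],[[0.0002,0.1534,-0.0001],-0.0],
```

View pics/side1.png

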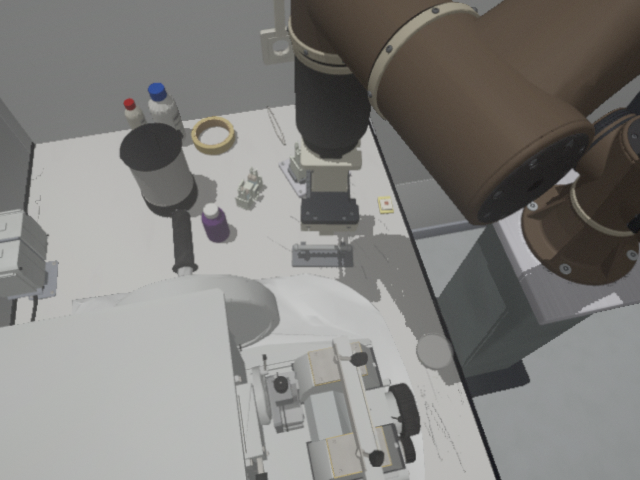

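View pics/top1.png

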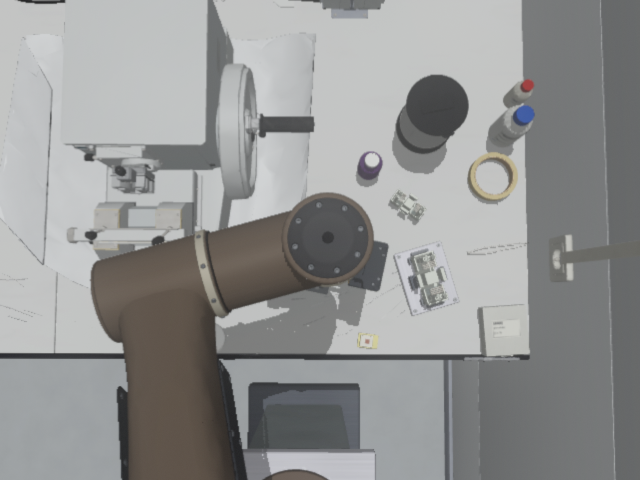

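Emit:
apply_moves([
  [[0,0.04,0],0],
  [[0,0.08,0],0],
  [[0,0.11,0],0],
  [[0,0.135,0],0],
  [[0,0.154,0],0],
  [[0,0.154,0],0],
  [[0,0.154,0],0],
])

```text
time_s: 3.45
tcp_pos: [0.5297, -0.0528, 0.0977]
eef_rot: [-90.0, 0.1, 168.1]
contact_force: [-0.1, -0.3, 0.2]
gripper_width: 0.0876
```

Emit:
apply_moves([
  [[0,0,0],0],
  [[0,0,0],0],
  [[0,0,0],0],
  [[0,0,0],0],
  [[0,0,0],0],
  [[0,0,0],0],
  [[0,0,0],0],
  [[0,0,0],0],
], gripper=0, grip_force=8)

```text
time_s: 4.45
tcp_pos: [0.529, -0.0533, 0.0961]
eef_rot: [-90.0, -0.0, 168.0]
contact_force: [-0.8, -0.5, -0.1]
gripper_width: 0.0134
```

```bash
python3 - <<'E'
from plan import *
plan([])
for n in ("side",):
    c=capture(n); cv2.imwrite(f"pics/{n}2.png",cv2.resize(c["pixels"][170:300,240:400],None,fx=4.5,fy=4.5,interpolation=cv2.INTER_CUBIC)); np.savez(f"{n}2.npz",**c)
E
```

```text
pose [ 0.529  -0.0533  0.0961] [-90.    -0.   168.03] t 4.45 F [-0.8 -0.5 -0.1] w 0.0134
```

View pics/side2.png

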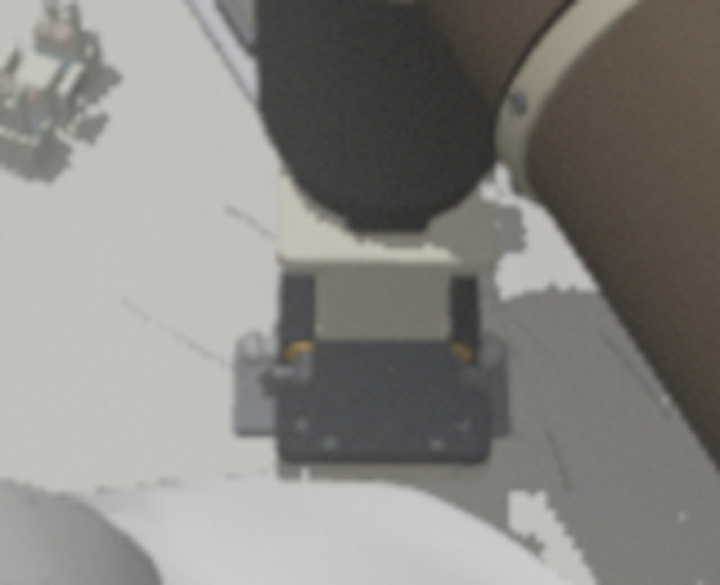

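Emit:
apply_moves([
  [[0,0,0],0],
  [[0,0,0],0],
  [[0,0,0],0],
  [[0,0,0],0],
], grip_force=40)

```text
time_s: 5.0
tcp_pos: [0.5292, -0.0528, 0.0964]
eef_rot: [-90.0, 0.0, 168.0]
contact_force: [-1.3, 6.3, 3.2]
gripper_width: 0.0087
```

Emit:
apply_moves([
  [[0,-0.005,0],0],
  [[0,-0.02,0],0],
  [[0,-0.05,0],0],
  [[0,-0.09,0],0],
  [[0,-0.12,0],0],
  [[0,-0.13,0],0],
  [[0,-0.13,0],0],
  [[0,-0.13,0],0],
])

```text
time_s: 6.0
tcp_pos: [0.5283, -0.0535, 0.2251]
eef_rot: [-90.0, -0.1, 168.0]
contact_force: [-0.1, 0.3, -0.6]
gripper_width: 0.0086
```

```bash
python3 - <<'E'
from plan import *
plan([(.498,-.2635,.226,196.6)],.04)
for n in ("side","top"):
    c=capture(n); np.savez(f"{n}3.npz",**c)
    y0,y1,x0,x1=(130,290,230,430) if n=="side" else (180,320,250,420)
    cv2.imwrite(f"pics/{n}3.png",cv2.resize(c["pixels"][y0:y1,x0:x1],None,fx=3.9,fy=3.9,interpolation=cv2.INTER_CUBIC))
E
```

```text
pose [ 0.5283 -0.0535  0.2251] [-8.9960e+01 -1.1000e-01  1.6801e+02] t 6.0 F [-0.1  0.3 -0.6] w 0.0086
[[-0.0023,-0.0001,0.0353],-4.8],[[-0.0047,-0.0003,0.0706],-9.5],[[-0.0070,-0.0004,0.1059],-14.3],[[-0.0094,-0.0005,0.1412],-19.1],[[-0.0117,-0.0007,0.1765],-23.8],[[-0.0140,-0.0008,0.2118],-28.6],
```

View pics/side3.png

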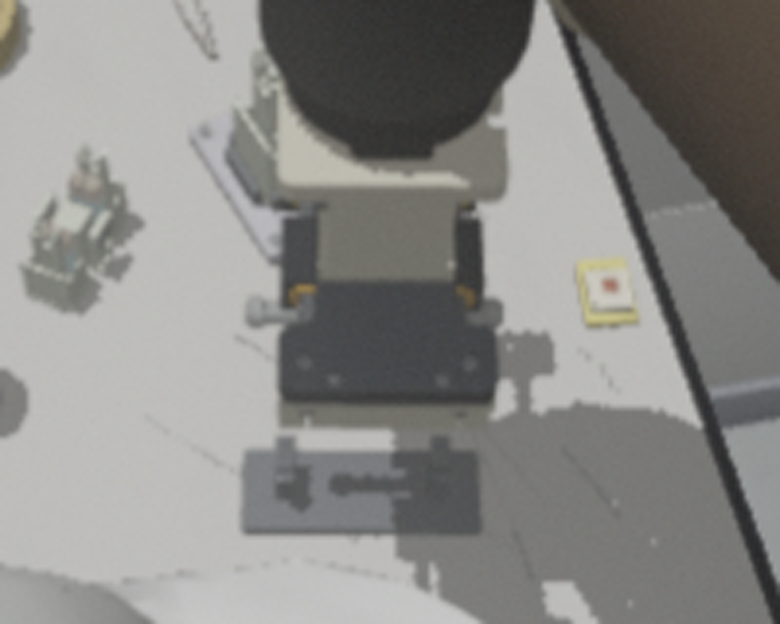

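View pics/top3.png

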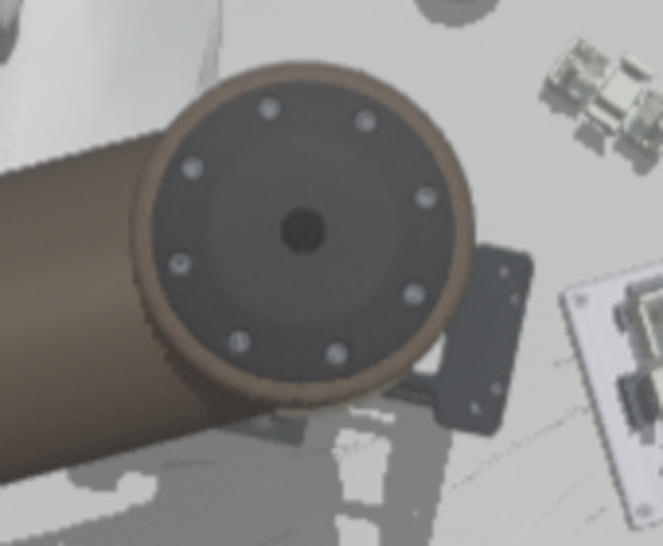

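```bash
cat > rodm.py <<'E'
from h import *
import sys
def rodm(f,p,yaw,zr):
    c=load(f) if isinstance(f,str) else f; P=cloud(c); th=np.radians(yaw-180); R=np.array([[np.cos(th),np.sin(th)],[-np.sin(th),np.cos(th)]])
    L=(P[...,:2]-p)@R.T; Z=P[...,2]
    for s in (-1,1):
        m=(L[...,0]*s>.045)&(L[...,0]*s<.062)&(abs(L[...,1])<.016)&(abs(Z-zr)<.02)
        q=np.c_[L[m],Z[m]]*1000
        if len(q): print(s,len(q),"x",np.percentile(q[:,0],[2,50,98]).round(1),"y",np.percentile(q[:,1],[5,50,95]).round(1),"z",np.percentile(q[:,2],[5,50,95]).round(1))
E
python3 -c "
from rodm import *
rodm('side3.npz',[.5283,-.0535],168.0,.169)"
```

```text
-1 46 x [-55.4 -50.  -45.1] y [-2.2  3.5  8. ] z [169.4 173.8 176.9]
1 44 x [45.6 48.9 53.9] y [-4.4  3.3  7.1] z [167.2 173.3 176.3]
```

Emit:
apply_moves([
  [[-0.002,0,0.035],-5],
  [[-0.005,0,0.07],-10],
  [[-0.007,0,0.106],-15],
  [[-0.009,0,0.141],-20],
  [[-0.012,0,0.177],-24],
  [[-0.014,0,0.212],-28.6],
  [[-0.014,0,0.212],-28.6],
  [[-0.014,0,0.212],-28.6],
])

```text
time_s: 7.1
tcp_pos: [0.4984, -0.2635, 0.2253]
eef_rot: [-90.0, -0.1, -163.4]
contact_force: [-0.1, 0.4, 0.2]
gripper_width: 0.0088
```

```bash
python3 - <<'E'
from plan import *
from rodm import rodm
plan([(.498,-.2635,.17,196.6)],.04)
s=get_state()
for n in ("side","top"):
    c=capture(n); np.savez(f"{n}4.npz",**c)
    y0,y1,x0,x1=(80,240,220,420) if n=="side" else (200,340,340,510)
    cv2.imwrite(f"pics/{n}4.png",cv2.resize(c["pixels"][y0:y1,x0:x1],None,fx=3.9,fy=3.9,interpolation=cv2.INTER_CUBIC))
    print(n);rodm(c,s["tcp_pos"][:2],s["eef_rot"][2],s["tcp_pos"][2]-.0566)
E
```

```text
pose [ 0.4984 -0.2635  0.2253] [-9.0040e+01 -7.0000e-02 -1.6345e+02] t 7.1 F [-0.1  0.4  0.2] w 0.0088
[[0.0001,0.0277,-0.0000],-0.0],[[0.0003,0.0553,-0.0001],-0.0],
side
1 41 x [45.5 51.3 54.7] y [-2.2  4.   8.7] z [166.2 172.1 175.5]
top
-1 13 x [-55.1 -53.  -51.9] y [-5.2  0.1  3.9] z [171.  174.3 177.7]
```

View pics/side4.png

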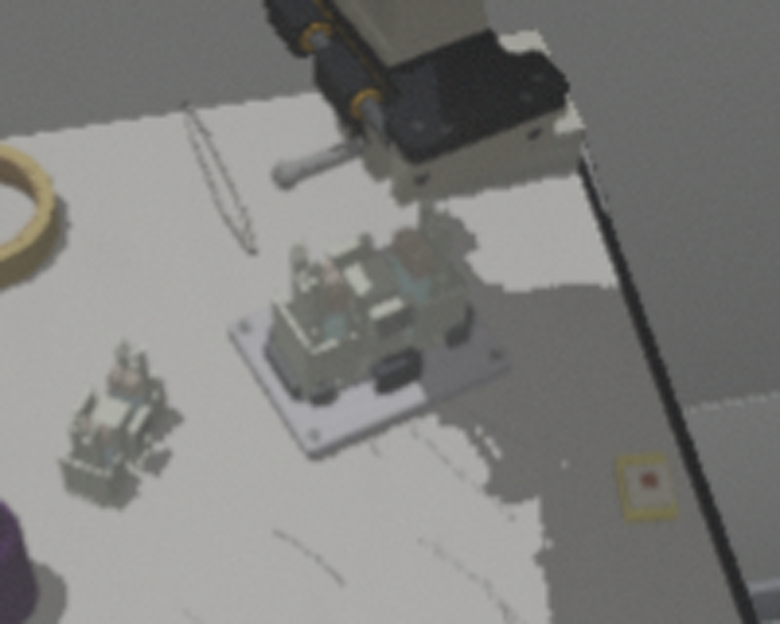

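View pics/top4.png

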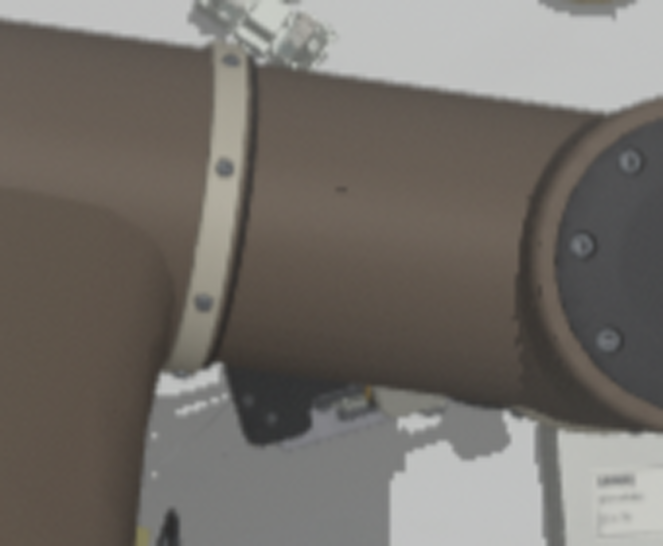

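```bash
python3 - <<'E'
from rodm import *
th=np.radians(16.6); R=np.array([[np.cos(th),np.sin(th)],[-np.sin(th),np.cos(th)]])
p0=np.array([.498,-.2635])
for n in("top","side"):
    c=load(n+"0.npz"); P=cloud(c); L=(P[...,:2]-p0)@R.T; Z=P[...,2]
    g=c["pixels"].astype(int).sum(-1)/3
    for lab,ylo,yhi,z in (("house",-.016,.016,.068),("padL",.016,.034,.070),("padR",-.034,-.016,.070)):
        m=(abs(L[...,0])<.017)&(L[...,1]>ylo)&(L[...,1]<yhi)&(abs(Z-z)<.006)
        if m.sum()==0: continue
        m&=g>np.percentile(g[m],70)-15
        k,lb,st,ce=cv2.connectedComponentsWithStats(m.astype(np.uint8),connectivity=4)
        i=1+np.argmax(st[1:,4]); uv=np.argwhere(lb==i)[:,::-1].astype(float)
        W=(plane(c,uv,z)[:,:2]-p0)@R.T*1000
        r=cv2.minAreaRect(W.astype(np.float32))
        print(n,lab,len(uv),np.mean(W,0).round(2),np.round(r[0],1),np.round(r[1],1),round(r[2],1))
# rod axis from side4 silhouette
c=load("side4.npz"); P=cloud(c); th=np.radians(16.55);R=np.array([[np.cos(th),np.sin(th)],[-np.sin(th),np.cos(th)]])
L=(P[...,:2]-[.4984,-.2635])@R.T
m=(L[...,0]>.046)&(L[...,0]<.06)&(abs(L[...,1])<.016)&(abs(P[...,2]-.169)<.02)
uv=np.argwhere(m)[:,::-1].astype(float)
W=(plane(c,uv,.1687)[:,:2]-[.4984,-.2635])@R.T*1000
r=cv2.minAreaRect(W.astype(np.float32)); print("collar",W.mean(0),r, "edges y",W[:,1].min(),W[:,1].max())
E
```

```text
top house 126 [-0.1 -1.3] [-0.1 -1.2] [22.6 21.5] 1.3
top padL 32 [-0.55 22.6 ] [-0.2 22.7] [22.5  4.9] 1.4
top padR 35 [ -0.37 -24.54] [ -0.2 -24.5] [23.1  4.9] 1.2
side house 78 [0.36 2.37] [0.3 2.1] [21.3 20.7] 1.8
side padL 24 [ 0.39 25.91] [ 0.8 25.8] [23.2  5.2] 0.2
side padR 22 [  0.09 -21.59] [  0.3 -21.4] [ 4.8 23.7] 89.3
collar [50.01337415  1.63847297] ((50.12440490722656, 1.1675472259521484), (17.697656631469727, 10.441665649414062), 83.17955017089844) edges y -7.2022211996721825 10.051787193614958
```

Emit:
apply_moves([
  [[0,0.02,-0.0007],-0.2],
  [[0,0.04,-0.0007],-0.2],
  [[0,0.058,-0.0007],-0.2],
  [[0,0.058,-0.0007],-0.2],
  [[0,0.058,-0.0007],-0.2],
], grip_force=55)

```text
time_s: 7.82
tcp_pos: [0.4991, -0.2626, 0.1689]
eef_rot: [-90.0, 0.0, -163.1]
contact_force: [0.1, -0.4, 0.0]
gripper_width: 0.008
```

```bash
python3 - <<'E'
from plan import *
from rodm import rodm
plan([])
s=get_state()
for n in ("side",):
    c=capture(n); np.savez(f"{n}5.npz",**c)
    y0,y1,x0,x1=(110,210,260,380)
    cv2.imwrite(f"pics/{n}5.png",cv2.resize(c["pixels"][y0:y1,x0:x1],None,fx=6,fy=6,interpolation=cv2.INTER_CUBIC))
    print(n);rodm(c,s["tcp_pos"][:2],s["eef_rot"][2],s["tcp_pos"][2]-.0566)
E
```

```text
pose [ 0.4991 -0.2626  0.1689] [-8.9970e+01  3.0000e-02 -1.6312e+02] t 7.83 F [ 0.1 -0.4  0. ] w 0.008
side
1 37 x [46.  51.4 55.4] y [-2.1  4.3  8. ] z [109.7 116.3 118.6]
```

View pics/side5.png

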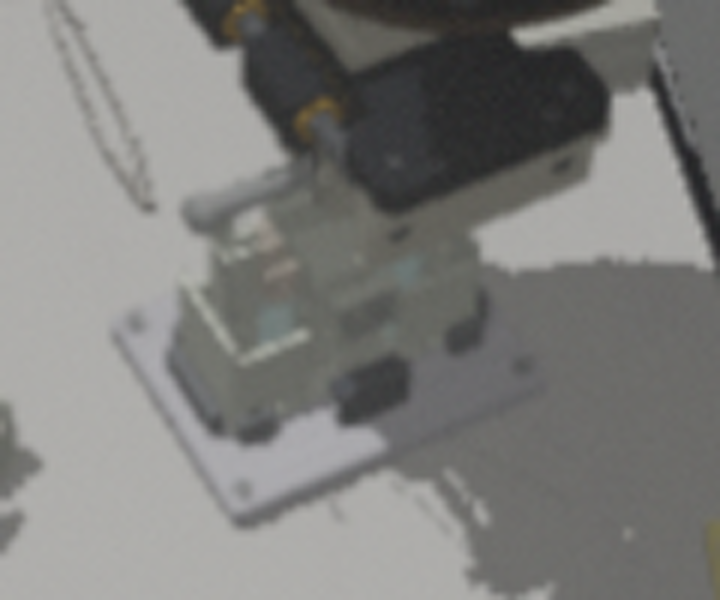

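Emit:
apply_moves([
  [[0,0.003,0],0],
  [[0,0.006,0],0],
  [[0,0.008,0],0],
  [[0,0.008,0],0],
])

```text
time_s: 8.38
tcp_pos: [0.4987, -0.2631, 0.1602]
eef_rot: [-90.0, 0.0, -163.2]
contact_force: [0.9, -1.1, 0.2]
gripper_width: 0.0085
```

Emit:
apply_moves([
  [[0,0.002,0],0],
  [[0,0.004,0],0],
  [[0,0.006,0],0],
  [[0,0.006,0],0],
])

```text
time_s: 8.88
tcp_pos: [0.4996, -0.2638, 0.1556]
eef_rot: [-89.9, 0.1, -163.1]
contact_force: [0.5, -3.5, 9.1]
gripper_width: 0.0082
```

Emit:
apply_moves([
  [[0,0.002,0],0],
  [[0,0.004,0],0],
  [[0,0.006,0],0],
  [[0,0.006,0],0],
])

```text
time_s: 9.38
tcp_pos: [0.4991, -0.263, 0.1484]
eef_rot: [-90.0, 0.1, -163.2]
contact_force: [2.3, -0.4, 2.2]
gripper_width: 0.0083
```

Emit:
apply_moves([
  [[0,0.002,0],0],
  [[0,0.004,0],0],
  [[0,0.004,0],0],
])

```text
time_s: 9.75
tcp_pos: [0.4978, -0.2627, 0.1441]
eef_rot: [-90.0, -0.1, -163.2]
contact_force: [-1.6, 0.7, 6.0]
gripper_width: 0.0084
```

Emit:
apply_moves([
  [[0,0.001,0],0],
  [[0,0.002,0],0],
  [[0,0.002,0],0],
])

```text
time_s: 10.12
tcp_pos: [0.498, -0.2629, 0.1438]
eef_rot: [-90.0, -0.0, -163.1]
contact_force: [-7.1, 4.0, 21.8]
gripper_width: 0.0082
```

Emit:
apply_moves([
  [[0,-0.002,0],0],
  [[0,-0.002,0],0],
  [[0,-0.002,0],0],
  [[0,-0.002,0],0],
  [[0,-0.002,0],0],
  [[0,-0.002,0],0],
  [[0,-0.002,0],0],
  [[0,-0.002,0],0],
], gripper=1)

```text
time_s: 11.12
tcp_pos: [0.4985, -0.2629, 0.1442]
eef_rot: [-90.0, -0.0, -163.2]
contact_force: [-0.8, -0.1, 0.1]
gripper_width: 0.0825
```

Emit:
apply_moves([
  [[0,-0.02,0],0],
  [[0,-0.06,0],0],
  [[0,-0.1,0],0],
  [[0,-0.14,0],0],
  [[0,-0.17,0],0],
  [[0,-0.17,0],0],
])

```text
time_s: 11.88
tcp_pos: [0.4994, -0.2632, 0.317]
eef_rot: [-89.8, 0.3, -163.2]
contact_force: [0.2, -0.3, -0.7]
gripper_width: 0.0875
```

```bash
python3 - <<'E'
from plan import *
from rodm import rodm
plan([])
for n in ("side","top"):
    c=capture(n); np.savez(f"{n}6.npz",**c)
    y0,y1,x0,x1=(110,210,260,380) if n=="side" else (230,330,380,500)
    cv2.imwrite(f"pics/{n}6.png",cv2.resize(c["pixels"][y0:y1,x0:x1],None,fx=6,fy=6,interpolation=cv2.INTER_CUBIC))
    print(n);rodm(c,[.498,-.263],196.8,.088)
E
```

```text
pose [ 0.4994 -0.2632  0.317 ] [ -89.85    0.25 -163.16] t 11.88 F [ 0.2 -0.3 -0.7] w 0.0875
side
-1 28 x [-54.7 -49.1 -45.8] y [-0.3  6.4 10.2] z [84.6 91.7 95.4]
1 35 x [45.8 51.8 55.1] y [-0.5  5.1  9.4] z [84.6 91.3 95.6]
top
-1 12 x [-55.4 -52.6 -50.5] y [-5.8 -1.8  1.3] z [89.3 93.2 96.5]
```

View pics/side6.png

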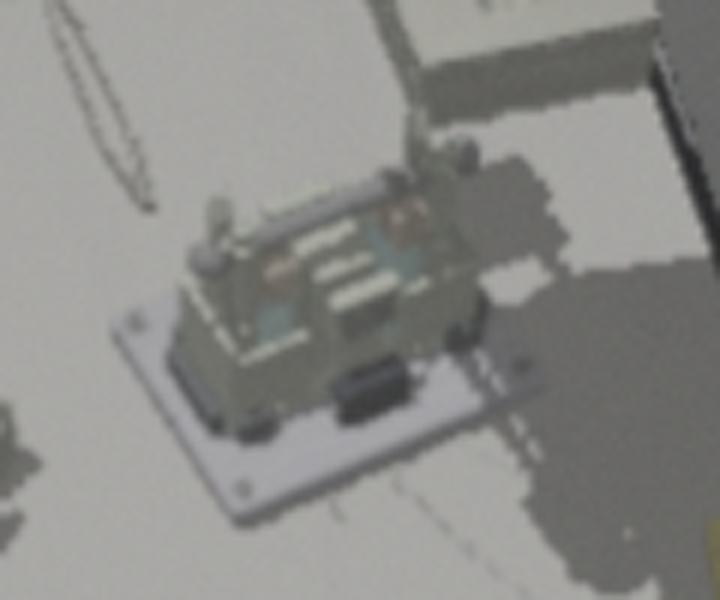

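View pics/top6.png

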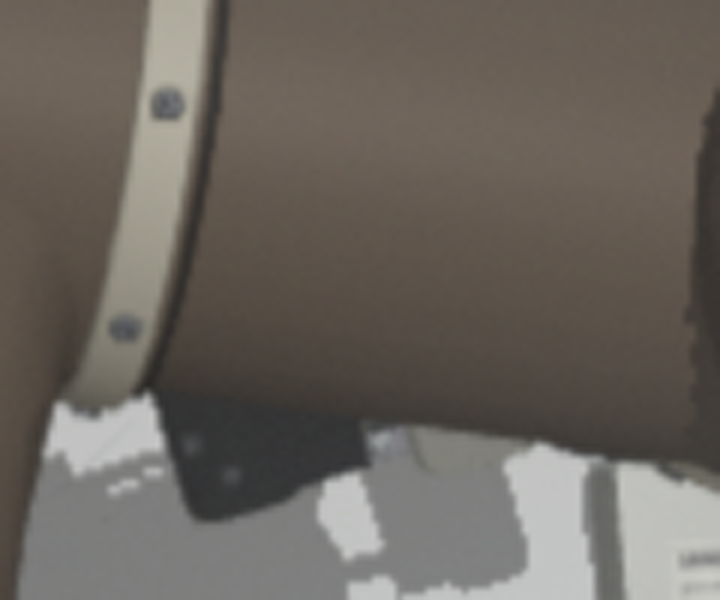

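Emit:
apply_moves([
  [[0,0.03,0],0],
  [[0,0.07,0],0],
  [[0,0.11,0],0],
  [[0,0.145,0],0],
  [[0,0.165,0],0],
  [[0,0.18,0],0],
  [[0,0.18,0],0],
  [[0,0.18,0],0],
])

```text
time_s: 12.98
tcp_pos: [0.4989, -0.2631, 0.1347]
eef_rot: [-90.0, 0.0, -163.2]
contact_force: [0.1, -0.1, 0.2]
gripper_width: 0.0874
```

```bash
python3 - <<'E'
from plan import *
plan([(.498,-.2629,.1125,196.8)])
c=capture("side")
cv2.imwrite(f"pics/side7.png",cv2.resize(c["pixels"][110:210,260:380],None,fx=6,fy=6,interpolation=cv2.INTER_CUBIC))
E
```

```text
pose [ 0.4989 -0.2631  0.1347] [-8.9970e+01  4.0000e-02 -1.6316e+02] t 12.97 F [ 0.1 -0.1  0.2] w 0.0874
[[0.0008,0.0222,-0.0004],0.0],
```

View pics/side7.png

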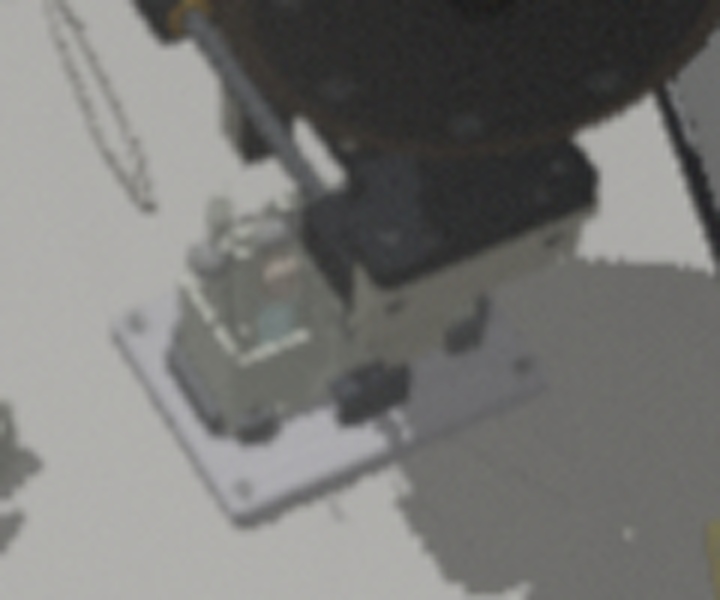

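Emit:
apply_moves([
  [[0.0005,0.007,0],0],
  [[0.0005,0.014,0],0],
  [[0.0005,0.022,0],0],
  [[0.0005,0.022,0],0],
  [[0.0005,0.022,0],0],
])

```text
time_s: 13.65
tcp_pos: [0.4981, -0.2631, 0.1121]
eef_rot: [-90.0, -0.0, -163.2]
contact_force: [0.2, 0.4, 0.3]
gripper_width: 0.0879
```

Emit:
apply_moves([
  [[0,0,0],0],
  [[0,0,0],0],
  [[0,0,0],0],
  [[0,0,0],0],
], gripper=0.64, grip_force=15)

```text
time_s: 14.15
tcp_pos: [0.498, -0.263, 0.1123]
eef_rot: [-90.0, 0.0, -163.2]
contact_force: [0.3, 0.1, -1.0]
gripper_width: 0.0572
```

Emit:
apply_moves([
  [[0,0,0],0],
  [[0,0,0],0],
  [[0,0,0],0],
  [[0,0,0],0],
  [[0,0,0],0],
  [[0,0,0],0],
], gripper=0.3, grip_force=15)

```text
time_s: 14.9
tcp_pos: [0.4981, -0.2632, 0.1123]
eef_rot: [-90.0, 0.0, -163.2]
contact_force: [-0.7, -1.4, 2.4]
gripper_width: 0.0384
```

Emit:
apply_moves([
  [[0,0,0],0],
  [[0,0,0],0],
  [[0,-0.001,0],0],
  [[0,-0.003,0],0],
  [[0,-0.005,0],0],
  [[0,-0.005,0],0],
], gripper=0.3, grip_force=30)

```text
time_s: 15.65
tcp_pos: [0.498, -0.2629, 0.1171]
eef_rot: [-90.0, -0.0, -163.2]
contact_force: [-0.6, 0.0, -3.5]
gripper_width: 0.0376
```

```bash
python3 - <<'E'
from plan import *
plan([])
c=capture("side")
cv2.imwrite(f"pics/side8.png",cv2.resize(c["pixels"][110:210,260:380],None,fx=6,fy=6,interpolation=cv2.INTER_CUBIC))
E
```

```text
pose [ 0.498  -0.2629  0.1171] [-9.0010e+01 -1.0000e-02 -1.6317e+02] t 15.65 F [-0.6  0.  -3.5] w 0.0376
```

View pics/side8.png

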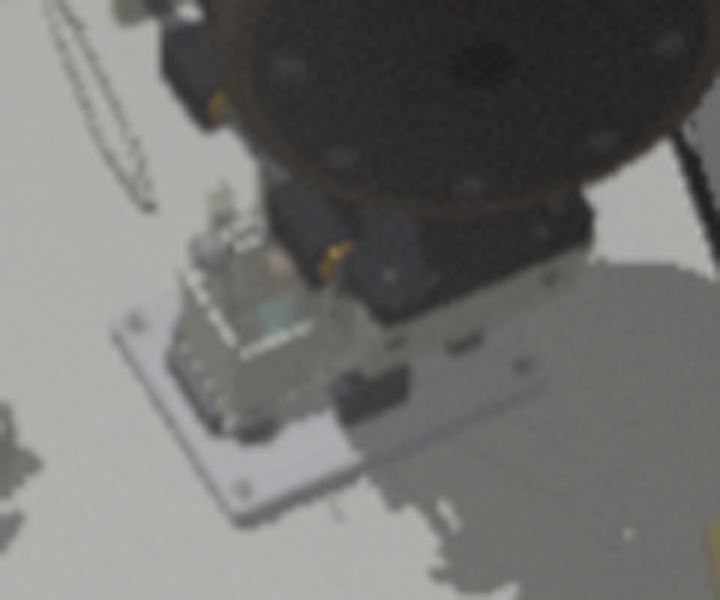

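Force is −3.5 N, about the cassette's weight plus the rod, so it is free. Lifting straight on.

Emit:
apply_moves([
  [[0,-0.005,0],0],
  [[0,-0.01,0],0],
  [[0,-0.015,0],0],
  [[0,-0.02,0],0],
  [[0,-0.028,0],0],
  [[0,-0.038,0],0],
  [[0,-0.05,0],0],
  [[0,-0.062,0],0],
  [[0,-0.074,0],0],
  [[0,-0.086,0],0],
  [[0,-0.098,0],0],
  [[0,-0.11,0],0],
  [[0,-0.117,0],0],
  [[0,-0.12,0],0],
  [[0,-0.12,0],0],
  [[0,-0.12,0],0],
  [[0,-0.12,0],0],
  [[0,-0.12,0],0],
])

```text
time_s: 17.95
tcp_pos: [0.4979, -0.263, 0.2369]
eef_rot: [-90.0, -0.0, -163.2]
contact_force: [0.1, 0.3, -3.7]
gripper_width: 0.0368
```

```bash
python3 - <<'E'
from plan import *
from rodm import rodm
plan([])
s=get_state()
for n in ("side","top"):
    c=capture(n); np.savez(f"{n}9.npz",**c)
    cv2.imwrite(f"pics/{n}9.png",c["pixels"] if n=="top" else cv2.resize(c["pixels"][60:210,240:440],None,fx=3.9,fy=3.9,interpolation=cv2.INTER_CUBIC))
    rodm(c,s["tcp_pos"][:2],196.8,.088+s["tcp_pos"][2]-.1123)
E
```

```text
pose [ 0.4979 -0.263   0.2369] [-9.0010e+01 -2.0000e-02 -1.6317e+02] t 17.95 F [ 0.1  0.3 -3.7] w 0.0368
1 44 x [45.4 51.7 54.6] y [-0.4  5.8  9.5] z [209.8 215.8 219.8]
-1 28 x [-55.5 -52.4 -49. ] y [-4.4  0.9  6.2] z [212.9 218.3 222. ]
```

View pics/side9.png

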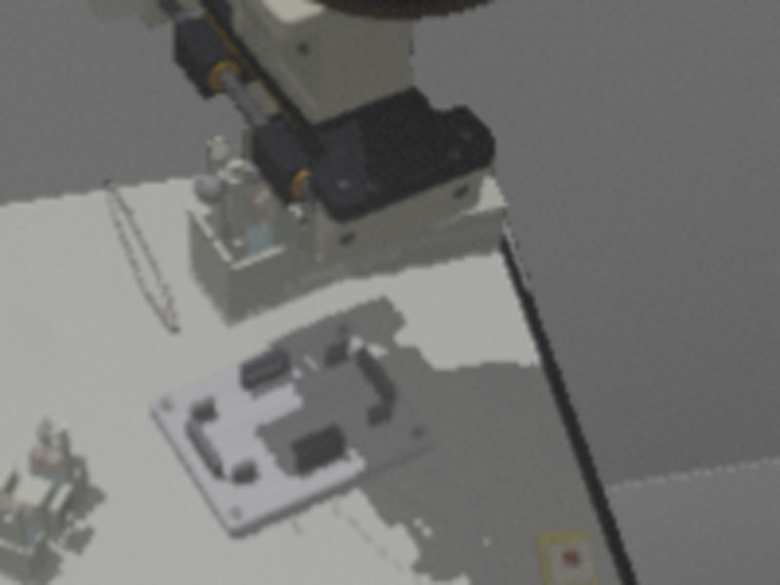

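View pics/top9.png

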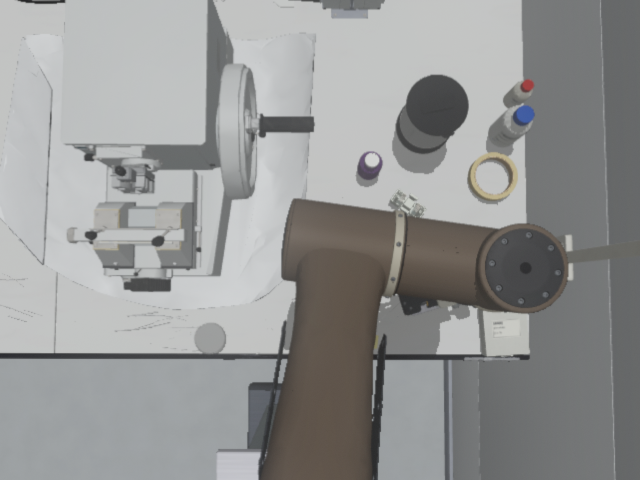

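Emit:
apply_moves([
  [[0,0,0],0],
  [[0,0,0],0],
  [[0,0,0],0],
  [[0,0,0],0],
  [[0,0,0],0],
  [[0,0,0],0],
  [[0,0,0],0],
  [[0,0,0],0],
])

```text
time_s: 19.05
tcp_pos: [0.498, -0.2631, 0.2372]
eef_rot: [-90.0, -0.0, -163.2]
contact_force: [0.0, -0.2, -4.2]
gripper_width: 0.0373
```

```bash
python3 - <<'E'
from plan import *
from rodm import rodm
plan([]); s=get_state()
rodm(capture("side"),s["tcp_pos"][:2],196.8,.088+s["tcp_pos"][2]-.1123)
print(close_job())
E
```

```text
pose [ 0.498  -0.2631  0.2372] [ -90.     -0.   -163.17] t 19.05 F [ 0.  -0.2 -4.2] w 0.0373
1 44 x [45.4 51.7 55.1] y [-0.9  6.1  9.7] z [210.2 215.6 220.4]
the job is handed in; nothing more can be done
None
```

The job is done and handed in at about 19 s. The rod is clipped into the cassette, and the arm is holding the cassette still by its pinched catches, about 125 mm above where it stood in the dock.

**Rod:** I took it from the rest by its middle, laid it over the cassette and pressed it down past the jaws. The upward force was about 9 N as it met the jaws and fell to about 2 N once past them. It then rose to 22 N against a hard stop at the home height. After I let go, the camera showed the rod axis at about 88 mm, which is home, with both ends level.

**Lift:** I pinched both catches to about 38 mm on the gripper reading, which reads about 1.5 mm low, so I took that as fully in. The cassette then lifted straight and level at 30 N grip. The load on the wrist was about 3.5 to 4.2 N, a little above the expected weight of cassette and rod.

**Last checks:** After a second's hold the rod end had not moved relative to the gripper, and the dock was empty.

**What was not certain:**
- **Camera disagreement:** the two cameras differed by about 3 mm across the cassette. I used a middle value, checked against the rod held in the gripper.
- **Jaws:** I could not see them closed directly; I judged that from the forces and the rod height.
- **Bystanders:** I did not measure them again. The petri dish and stain bottle look unmoved in the last top picture and the wax cassette in the last side picture.

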